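# Tighten the hub nut deep in the clamped link

## Task

Swing the clamp on the fixture fully closed over the orange link. Then take the red-handled socket extension, fit it onto the nut at the bottom of the link's deep bore and turn it clockwise (seen from above) until the nut comes up against its stop. Finally lower the extension gently back into its own holder, upright and let go, leaving the clamp closed and the other things on the bench undisturbed.

Things in the scene. Friction and masses are not known exactly. Their poses are not given: they have to be found in the camera images.
- fixture: fixed: dark steel plate (140 x 235 mm, 20 mm thick) carrying an orange link. Origin on the bench, on the axis of the link's big round boss and its bore. Boss: 100 mm outside diameter, top at height 120 mm; bore 68 mm in diameter, 100 mm deep, flat floor at height 20 mm. The link runs from the boss along the fixture's +y to a small boss (56 mm diameter, top at 65 mm) at y = +130 mm
- bore_mouth (a point): centre of the bore's mouth, 120 mm above the bench; axes as the fixture's
- nut_top (a point): centre of the top of the brass hexagon nut inside the bore (48 mm above the bench). The nut is 40 mm across flats, 28 mm high, stands on the bore's floor; its top 13 mm taper to 36 mm across corners as a lead-in. Its x axis points to one of the six corners and turns with the nut
- nut (a joint): turn of the nut, rad: grows clockwise seen from above; 0 = loosest, hard stop at 1.40 = tight. Starts between 0.15 and 0.6; turns with about 0.2 N m of friction and stays where it is left
- clamp (a joint): swing of the clamp arm about its vertical pivot, rad: 0 = open (arm along the fixture's +y, away from the big boss), hard stop at 1.571 = closed (arm along the fixture's -x, across the small boss); it grows anticlockwise seen from above. Starts between 0 and 0.35; moves with about 1.5 N at the knob and stays where it is left
- clamp_pivot (a point): on the clamp's pivot axis, 105 mm above the bench; fixture coordinates x = +50 mm, y = +130 mm
- clamp_knob (a point): middle of the clamp's upright black round knob (26 mm diameter, from 80 to 130 mm above the bench), 85 mm from the pivot; the arm below it is 22 mm wide with its top at 80 mm
- extension: loose T-handled socket extension with a RED bar, 0.5 to 0.75 kg, 176 mm tall, upright in its holder. Origin at the centre of the socket's mouth, z up the shaft. Shaft 22 mm in diameter; socket 60 mm outside, 48 mm tall, hexagon recess 42.5 mm across flats, 40 mm deep, two of its six corners along the bar (x). About 7 degrees of play each way; fully on, the mouth rests on the bore's floor
- extension_bar (a point): middle of the red bar, 163 mm above the extension's origin. The bar is flat-sided: 120 mm long along the extension's x, 22 mm wide along y, 26 mm high (from 150 to 176 mm above the origin)
- holder: the red extension's own holder, fixed: blue 104 mm square foot, 12 mm thick, with an upright tube 84 mm outside, 72 mm inside, open at the top, rim at 82 mm. Origin on the bench under the tube's axis; the extension stands on the foot, its origin 12 mm above the bench
- spare_holder: identical blue holder of the small green-handled extension; origin on the bench under the tube's axis
- small_extension: second T-handled extension with a GREEN bar and a much smaller socket (35 mm outside), same 176 mm height, upright in the other holder; not needed. Origin at the centre of its underside
- bearing: loose steel bearing ring, 64 mm outside, 20 mm high; bystander, origin at the centre of its underside
- hammer: loose hand hammer lying on the bench; bystander
- oil_bottle: loose yellow bottle, 60 mm diameter, 160 mm tall, standing; bystander, origin at the centre of its underside
- spare_link: loose orange link lying flat, 168 mm long, 30 mm high; bystander, origin at the centre of its underside
- v_block: loose steel V-block, 80 x 50 x 50 mm; bystander, origin at the centre of its underside
Not all that is in view belongs to the job. Leave any turquoise look-alike of the holder alone.

How it is judged:
By the outcome, as a careful person would: the job done as asked, in the order asked, and still so for the second after the job is handed in, with the robot touching nothing.
It also fails if it takes over 72 s, if anything falls off the work surface, if the arm or the gripper's body presses on something with over 40 N, if the wrist force passes 120 N, or if a joint passes its speed limit or range.

## Robot

A 6-joint arm with a two-finger parallel gripper is mounted at the origin on the work surface. World frame = base frame: x ahead of the robot, y to its left, z up, the work surface at z = 0. Lengths are in mm, angles in degrees, forces in N, time in s.
With the tool pointing down it reaches from about 350 to 850 mm from the base axis. Payload 8.1 kg.
Tool frame: the origin (TCP) lies at the very end of the fingers, on their centre line; the grasp point (between the pads) lies 19 mm behind it; z points along the fingers, y is the line along which they close (so a half turn about z gives the same grasp; the last joint's range is limited). The gripper opens to 85 mm and grips with 20 to 120 N. Pads are 22 mm wide; open, the fingers measure 114 mm over their backs; the gripper's body (76 mm by 85 mm) begins 54 mm behind the grasp point. The pads swing forward as they close: fully open they stand 13 mm farther back than shut.
Start: joints at [60.825, 7.471, 85.268, -0, 87.261, -4.893], TCP at [246.716, 546.933, 195.392] pointing down, gripper open.
Joint ranges: [-169.43, 169.43], [-51.17, 129.36], [1.28, 143.12], [-76.62, 256.62], [0, 156.53], [-152.29, 152.29]. Speed limits (degrees/s): [136.94, 136.94, 159.86, 180, 180, 180].

## Interface

Orientations are given as [roll, pitch, yaw] about the fixed x, y, z axes, in that order (R = Rz(yaw) Ry(pitch) Rx(roll)).
In Python, from bench import sense, eyes, job, models gives the robot as it stands. The module is installed in compiled form; this text tells all that it offers.
- The arm moves only by the tool apply_moves, never from a script. Its argument "rows" is a list of rows, each a list of 6 numbers: the shift along the tool's x, y, z in mm, then the turn, a rotation vector about the tool's x, y, z in rad. In form: [[dx, dy, dz, rx, ry, rz], ...]. A call has exactly 5 rows; each row shifts and turns the commanded pose from where the row before left it, along the tool's axes as they then stand; what a row does not reach is not made up. A row lasts 1/8 s, in which the tool goes at most 62.5 mm and 10.7 degrees, less where a joint would pass 70% of its speed; a pose out of reach is approached as far as the arm can. A call is refused whole if a number of a shift passes 62.5 or a number of a turn 0.188, either way. A call with a gripper value outside its range is refused whole. "fingers" is the finger opening in mm, from 0 to 85.4, set as the call begins (left out, the last holds). The fingers move at their own pace and stop on an object; "grip_force" is the grip in N (left out, the last holds). Time passes only in rows, so rows that do not move let the fingers close, or fill a call up. It gives the time, the measured TCP pose, the force, the opening and the grip force at its end, in the units of the state.
- sense(): the state, without advancing time (a new reading comes with each control period).
- eyes.snapshot(name): name is "scene" or "top" or "wrist"; returns (picture, depth): 420x560x3 uint8, red, green, blue; 420x560 float32, mm along the optical axis (not along the pixel's ray), 0 where there is no reading.
- eyes.get_calibration(name): a dict with "intrinsics" (3x3 intrinsics, pixels), "R" (3x3) and "t" (3): a world point X has camera coordinates R X + t; the wrist camera has in their place "mount" (4x4, takes a point from camera to tool coordinates, whose origin is the TCP and whose axes are the flange's). Camera axes: x right, y down, z forward; pixel columns grow to the right and rows downward; lengths in mm; the calibration is good to about 2 mm. A picture is of the moment at which its call begins: read the wrist's pose just before it. get_calibration takes no time and is no camera call.
- job.hand_in(): hands the job in; it is judged then, once.
Trained networks look in the newest picture that a camera, given by its name, has taken for a name from the list of things; names that differ only in an ending like _2 or _b are one class to them, and where a whole thing is asked for, a point or a joint stands for the part that bears it (a point fixed in the world has none). Each returns a list of dicts, best first, with "confidence" (0 to 1); they miss things now and then, are a little off and sometimes report something else, mostly with a low value. They report only what shows in the picture. A call takes as long as a camera call. They do not tell look-alikes from the thing itself.
- models.boxes_of(name, camera): "xyz" ([x, y, z] in mm, in world coordinates, good to about 4 mm: the middle of the surface that is visible of it).
- models.cut_out(name, camera): "pixels" (420x560 bool, what is visible of it).
- models.place_of(name, camera): "xyz" ([x, y, z] in mm, in world coordinates, good to about 4 mm: a listed point, or the origin of a listed thing).
The state is a dict: "time": time; "joint_pos": joint angles; "qd": joint speeds; "joint_efforts": joint torques, N m; "tool_pos": TCP position; "tcp_rot": TCP orientation; "ft_force": force on the tool from outside, world axes, zero at the start; "wrist_torque": the same for the moment, N m; "finger_gap": finger opening in mm; "grip_force": force on a finger pad.
Only numpy, scipy, OpenCV 4.12 (cv2) and the standard library are available. Lean on these libraries where they do the work, as an engineer would, in place of code of your own. Each camera call takes 0.05 s, during which the arm holds its last target. There are 200 camera calls.

## Working session

There is one attempt and no reset: what is moved stays moved. The work goes in short steps, Python scripts to look and compute and a tool call to move; the robot and the scene stay as the last step left them, time stands still between calls to the robot, and variables do not carry over. Pictures are saved under pics/ and viewed, at most 11 in all, crops included, and the job is handed in when it is done.

Besides the shell and the picture viewer there is one more tool, called after ">>>" as a command line: name --pt "numbers of a row" for each row, then --argument value for the rest. apply_moves: Moves the arm, as the interface text tells. Its arguments: {"type":"object","properties":{"rows":{"type":"array"},"fingers":{"type":"number"},"grip_force":{"type":"number"}},"required":["rows"]}

```bash
mkdir -p pics; cat > h.py <<'E'
import numpy as np, cv2
from bench import sense, eyes, job, models
def cal(n):
    c=eyes.get_calibration(n); return c
E
python3 - <<'E'
from h import *
s=sense(); print({k:np.round(v,2) for k,v in s.items()})
for n in ["scene","top"]:
    p,d=eyes.snapshot(n); cv2.imwrite(f"pics/{n}0.png",p[:,:,::-1]); np.savez(f"{n}0.npz",p=p,d=d)
    c=eyes.get_calibration(n); print(n,c["intrinsics"].round(1).tolist(),np.round(c["R"],3).tolist(),np.round(c["t"],1).tolist())
    for t in ["bore_mouth","nut_top","clamp_pivot","clamp_knob","extension","extension_bar","holder","small_extension","fixture"]:
        print(n,t,[(np.round(r["xyz"]).tolist(),round(r["confidence"],2)) for r in models.place_of(t,n)][:3])
print(np.round(eyes.get_calibration("wrist")["mount"],3).tolist())
print(sense()["time"])
E
```

```text
{'time': np.float64(0.0), 'joint_pos': array([60.83,  7.51, 85.33,  0.  , 87.26, -4.89]), 'qd': array([-0.01, -0.02,  0.02,  0.02,  0.05, -0.07]), 'joint_efforts': array([ 0.000e+00, -5.694e+01, -5.005e+01, -0.000e+00,  2.000e-02,
        0.000e+00]), 'tool_pos': array([246.39, 546.38, 194.33]), 'tcp_rot': array([-1.7989e+02, -1.0000e-02,  1.5572e+02]), 'ft_force': array([0.17, 0.54, 0.65]), 'wrist_torque': array([0.  , 0.05, 0.01]), 'grip_force': np.float64(0.0), 'finger_gap': np.float64(85.26)}
scene [[494.9, 0.0, 286.4], [0.0, 494.9, 208.9], [0.0, 0.0, 1.0]] [[-0.84, 0.543, -0.01], [0.407, 0.618, -0.673], [-0.359, -0.569, -0.74]] [444.2, -116.4, 1687.3]
scene bore_mouth [([514.0, -40.0, 120.0], 0.57), ([620.0, 423.0, -1.0], 0.42)]
scene nut_top []
scene clamp_pivot [([592.0, 78.0, 107.0], 0.79)]
scene clamp_knob [([589.0, 163.0, 105.0], 0.72), ([591.0, 73.0, 109.0], 0.46), ([460.0, -240.0, 175.0], 0.34)]
scene extension []
scene extension_bar [([461.0, -240.0, 177.0], 0.87)]
scene holder [([435.0, -401.0, -0.0], 0.98), ([463.0, -237.0, 3.0], 0.83), ([241.0, -474.0, 1.0], 0.61)]
sc
[... 225 characters left out ...]
3.2]
top bore_mouth [([514.0, -39.0, 118.0], 0.72)]
top nut_top [([517.0, -39.0, 50.0], 0.65)]
top clamp_pivot [([586.0, 82.0, 108.0], 0.87)]
top clamp_knob [([584.0, 166.0, 105.0], 0.81)]
top extension [([464.0, -241.0, 12.0], 0.65)]
top extension_bar [([462.0, -241.0, 176.0], 0.55), ([627.0, -268.0, 13.0], 0.27)]
top holder [([241.0, -472.0, -2.0], 0.95), ([460.0, -235.0, 1.0], 0.67), ([434.0, -402.0, -1.0], 0.58)]
top small_extension [([627.0, -269.0, 12.0], 0.58)]
top fixture [([514.0, -36.0, 0.0], 0.83), ([619.0, -272.0, -2.0], 0.22), ([464.0, -239.0, 9.0], 0.17)]
[[-0.001, -0.953, -0.302, 79.172], [1.0, -0.001, -0.001, 0.013], [0.001, -0.302, 0.953, -178.937], [0.0, 0.0, 0.0, 1.0]]
1.0
```

```bash
python3 -c "
import cv2,numpy as np
a=cv2.imread('pics/scene0.png');b=cv2.imread('pics/top0.png')
cv2.imwrite('pics/both.png',cv2.resize(np.vstack([a,b]),(400,600)))"
```

```text
(no output)
```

View pics/top0.png

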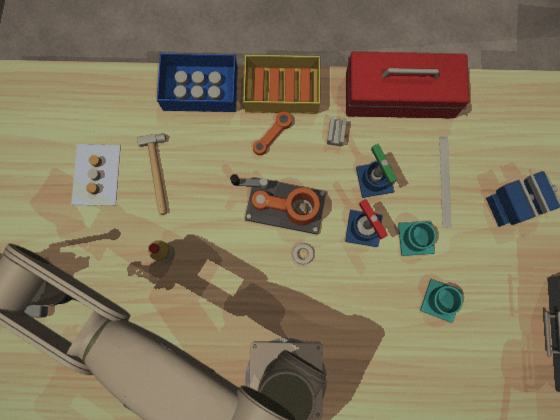

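View pics/scene0.png

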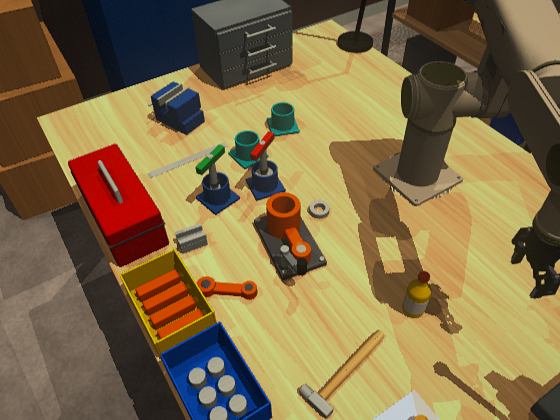

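The top view shows the fixture at about (285,205), the red extension at (372,218) and the green one at (383,163). The turquoise look-alike holders are to the right, and the clamp arm points left and slightly up at (235,180). The scene view agrees with this.

```bash
cat >> h.py <<'E'
def plan(tgt,yaw,n,p0=None,y0=None):
    """rows (rounded) for a straight tool-down path from measured pose to tgt/yaw in n rows"""
    s=sense(); p=np.array(s["tool_pos"] if p0 is None else p0,float); y=s["tcp_rot"][2] if y0 is None else y0
    tgt=np.array(tgt,float); dy=(yaw-y+180)%360-180
    for i in range(n):
        a=np.radians(y+dy*i/n); d=(tgt-p)/n
        x=np.array([np.cos(a),np.sin(a),0]); yy=np.array([np.sin(a),-np.cos(a),0])
        print([round(float(v),1) for v in (d@x,d@yy,-d[2])]+[0,0,round(float(-np.radians(dy/n)),4)],end=",\n" if i%5==4 else ",")
def st():
    s=sense(); print("t",round(s["time"],2),"tcp",np.round(s["tool_pos"],1),"rpy",np.round(s["tcp_rot"],1),"F",np.round(s["ft_force"],1),"M",np.round(s["wrist_torque"],2),"gap",round(float(s["finger_gap"]),1),"grip",round(float(s["grip_force"]),1),"j",np.round(s["joint_pos"],0))
def wpose():
    s=sense(); from scipy.spatial.transform import Rotation as Ro
    T=np.eye(4); T[:3,:3]=Ro.from_euler("xyz",s["tcp_rot"],degrees=True).as_matrix(); T[:3,3]=s["tool_pos"]
    return T@eyes.get_calibration("wrist")["mount"]
E
python3 -c "
from h import *
plan([587,165,235],91,15)"
```

```text
[-31.1, -13.9, -2.6, 0, 0, 0.0753],[-32.1, -11.5, -2.6, 0, 0, 0.0753],[-32.9, -9.0, -2.6, 0, 0, 0.0753],[-33.5, -6.5, -2.6, 0, 0, 0.0753],[-33.9, -4.0, -2.6, 0, 0, 0.0753],
[-34.1, -1.5, -2.6, 0, 0, 0.0753],[-34.1, 1.1, -2.6, 0, 0, 0.0753],[-33.9, 3.7, -2.6, 0, 0, 0.0753],[-33.5, 6.2, -2.6, 0, 0, 0.0753],[-33.0, 8.7, -2.6, 0, 0, 0.0753],
[-32.2, 11.2, -2.6, 0, 0, 0.0753],[-31.3, 13.6, -2.6, 0, 0, 0.0753],[-30.2, 15.9, -2.6, 0, 0, 0.0753],[-28.9, 18.1, -2.6, 0, 0, 0.0753],[-27.5, 20.2, -2.6, 0, 0, 0.0753],
```

>>> apply_moves --pt "-31 -14 -8 0 0 0.075" --pt "-32 -11.5 -8 0 0 0.075" --pt "-33 -9 -8 0 0 0.075" --pt "-33.5 -6.5 -8 0 0 0.075" --pt "-34 -4 -8 0 0 0.075" --fingers 50

```text
time: 1.62
tool_pos: [360.9, 418.8, 235.8]
tcp_rot: [180.0, 0.0, 134.1]
ft_force: [-0.1, 0.5, 0.3]
finger_gap: 50.0
grip_force: 0.0
```

>>> apply_moves --pt "-34 -1.5 0 0 0 0.075" --pt "-34 1 0 0 0 0.075" --pt "-34 3.5 0 0 0 0.075" --pt "-33.5 6 0 0 0 0.075" --pt "-33 8.5 0 0 0 0.075"

```text
time: 2.25
tool_pos: [473.9, 291.3, 235.5]
tcp_rot: [180.0, -0.0, 112.6]
ft_force: [0.7, 0.0, -0.1]
finger_gap: 50.1
grip_force: 0.0
```

>>> apply_moves --pt "-32 11 0 0 0 0.075" --pt "-31.5 13.5 0 0 0 0.075" --pt "-30 16 0 0 0 0.075" --pt "-29 18 0 0 0 0.075" --pt "-27.5 20 0 0 0 0.075"

```text
time: 2.88
tool_pos: [587.4, 164.3, 235.4]
tcp_rot: [180.0, -0.0, 91.1]
ft_force: [0.5, 1.1, 0.5]
finger_gap: 50.2
grip_force: 0.0
```

```bash
python3 - <<'E'
from h import *
st()
T=wpose();p,d=eyes.snapshot("wrist");cv2.imwrite("pics/w1.png",p[:,:,::-1]);np.savez("w1.npz",p=p,d=d,T=T)
for t in ["bore_mouth","nut_top","clamp_pivot","clamp_knob"]:
    print(t,[(np.round(r["xyz"],1).tolist(),round(r["confidence"],2)) for r in models.place_of(t,"wrist")][:3])
print(eyes.get_calibration("wrist")["intrinsics"])
plan([587,165,95],91,5)
E
```

```text
t 2.88 tcp [587.4 164.3 235.4] rpy [180.   -0.   91.1] F [0.5 1.1 0.5] M [-0.04 -0.02 -0.02] gap 50.2 grip 0.0 j [11.  8. 80.  0. 91. 10.]
bore_mouth [([516.8, -41.0, 121.7], 0.78)]
nut_top [([587.1, 81.7, 104.0], 0.24)]
clamp_pivot []
clamp_knob [([587.4, 164.8, 102.9], 0.78)]
[[356.59342161   0.         279.29326845]
 [  0.         356.59342161 206.6423209 ]
 [  0.           0.           1.        ]]
[-0.1, 0.1, 28.1, 0, 0, 0.001],[-0.1, 0.1, 28.1, 0, 0, 0.001],[-0.1, 0.1, 28.1, 0, 0, 0.001],[-0.1, 0.1, 28.1, 0, 0, 0.001],[-0.1, 0.1, 28.1, 0, 0, 0.001],
```

View pics/w1.png

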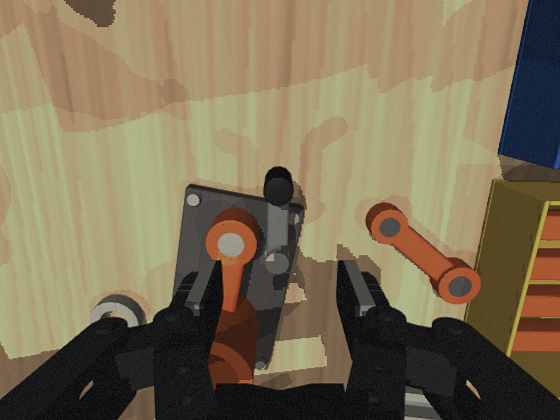

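The wrist picture shows the knob at (278,185), the pivot at (277,263) and the open fingers on either side below them. The networks put the knob at (587,165), which matches the tool position, so I'll lower around the knob and swing.

>>> apply_moves --pt "0 0 28.5 0 0 0" --pt "0 0 28.5 0 0 0" --pt "0 0 28.5 0 0 0" --pt "0 0 28.5 0 0 0" --pt "0 0 28.5 0 0 0"

```text
time: 3.75
tool_pos: [586.0, 166.5, 92.3]
tcp_rot: [180.0, -0.0, 91.4]
ft_force: [-0.6, 0.5, -0.3]
finger_gap: 50.0
grip_force: 0.0
```

>>> apply_moves --pt "0 0 0 0 0 0" --pt "0 0 0 0 0 0" --pt "-0.3 -7.7 0 0 0 -0.091" --pt "-0.3 -7.7 0 0 0 -0.091" --pt "-0.3 -7.7 0 0 0 -0.091" --fingers 31

```text
time: 4.38
tool_pos: [565.0, 162.3, 95.4]
tcp_rot: [179.8, 0.0, 107.1]
ft_force: [0.3, -0.2, 0.2]
finger_gap: 30.6
grip_force: 0.0
```

>>> apply_moves --pt "-0.3 -7.7 0 0 0 -0.091" --pt "-0.3 -7.7 0 0 0 -0.091" --pt "-0.3 -7.7 0 0 0 -0.091" --pt "-0.3 -7.7 0 0 0 -0.091" --pt "-0.3 -7.7 0 0 0 -0.091"

```text
time: 5.0
tool_pos: [531.8, 143.2, 95.4]
tcp_rot: [179.8, 0.1, 133.2]
ft_force: [0.9, -0.1, -0.7]
finger_gap: 30.9
grip_force: 0.0
```

>>> apply_moves --pt "-0.3 -7.7 0 0 0 -0.091" --pt "-0.3 -7.7 0 0 0 -0.091" --pt "-0.3 -7.7 0 0 0 -0.091" --pt "-0.3 -7.7 0 0 0 -0.091" --pt "-0.3 -7.7 0 0 0 -0.091"

```text
time: 5.62
tool_pos: [510.4, 111.5, 95.3]
tcp_rot: [179.9, 0.2, 159.2]
ft_force: [0.8, -0.1, -0.2]
finger_gap: 31.3
grip_force: 0.0
```

>>> apply_moves --pt "-0.3 -7.7 0 0 0 -0.091" --pt "-0.3 -7.7 0 0 0 -0.091" --pt "0 -1.5 0 0 0 0" --pt "0 -1.5 0 0 0 0" --pt "0 0 0 0 0 0"

```text
time: 6.25
tool_pos: [504.6, 93.8, 93.4]
tcp_rot: [180.0, 0.0, 169.4]
ft_force: [-0.1, -0.5, 0.6]
finger_gap: 31.2
grip_force: 0.0
```

```bash
python3 - <<'E'
from h import *
st()
for n in ["wrist","top","scene"]:
    T=wpose();p,d=eyes.snapshot(n);cv2.imwrite(f"pics/{n}2.png",p[:,:,::-1])
    for t in ["bore_mouth","clamp_pivot","clamp_knob"]:
        print(n,t,[(np.round(r["xyz"],1).tolist(),round(r["confidence"],2)) for r in models.place_of(t,n)][:2])
E
```

```text
t 6.25 tcp [504.6  93.8  93.4] rpy [180.    0.  169.4] F [-0.1 -0.5  0.6] M [ 0.03  0.   -0.01] gap 31.2 grip 0.0 j [  5.  -2. 106.   0.  76. -75.]
wrist bore_mouth [([519.5, -41.3, 118.9], 0.71)]
wrist clamp_pivot [([584.8, 78.7, 105.2], 0.88)]
wrist clamp_knob [([587.2, 161.4, 102.0], 0.9)]
top bore_mouth [([513.0, -38.5, 117.4], 0.84)]
top clamp_pivot []
top clamp_knob []
scene bore_mouth [([512.6, -37.3, 117.9], 0.77)]
scene clamp_pivot [([590.5, 72.3, 110.5], 0.55)]
scene clamp_knob []
```

View pics/wrist2.png

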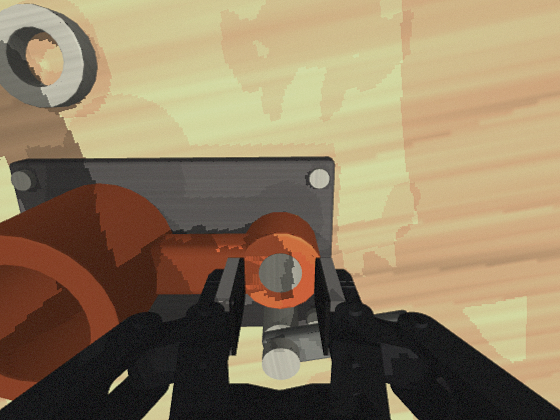

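The wrist picture shows the pivot at (281,362) with the arm still pointing right, along +y. The knob was missed, so I'll check its real position using depth.

```bash
python3 - <<'E'
from h import *
K=eyes.get_calibration("wrist")["intrinsics"]
z=np.load("w1.npz"); p,d,T=z["p"],z["d"],z["T"]
def pt(u,v):
    q=d[v,u]; c=np.array([(u-K[0,2])/K[0,0]*q,(v-K[1,2])/K[1,1]*q,q,1]); return np.round((T@c)[:3],1)
for uv in [(278,172),(278,180),(278,185),(278,192),(278,198),(278,215),(277,263),(231,243),(208,200)]: print(uv,pt(*uv))
print("fingers",pt(205,285),pt(350,285),pt(217,270),pt(343,270))
g=np.array([[pt(u,v) for u in range(0,560)] for v in range(150,260)])
# dark pixels of the knob
m=(p[150:260].max(2)<60)&(g[:,:,2]>110)&(g[:,:,2]<140)
v,u=np.nonzero(m); print(len(v), g[m].mean(0), g[m].min(0), g[m].max(0), u.min(),u.max(),v.min()+150,v.max()+150)
# now
T=wpose();p,d=eyes.snapshot("wrist");st()
for uv in [(281,362),(275,330),(300,340),(390,318),(410,318),(330,320),(240,270),(320,270)]: print(uv,pt(*uv))
E
```

```text
(278, 172) [584.  177.7 111.6]
(278, 180) [584.1 175.2 131. ]
(278, 185) [584.2 170.9 130.4]
(278, 192) [584.3 164.7 129.5]
(278, 198) [584.4 160.3 132.4]
(278, 215) [584.8 127.8  80.8]
(277, 263) [584.6  81.6  93.1]
(231, 243) [535.5  90.2  65.4]
(208, 200) [504.  124.   20.9]
fingers [558.5 176.  300.2] [610.9 176.8 299.9] [560.3 174.4 285.7] [610.4 176.5 287.9]
817 [584.45924113 167.36854345 128.54443084] [572.2 153.4 110.2] [596.8 178.3 132.4] 264 293 172 205
t 6.9 tcp [504.3  93.6  92.9] rpy [-180.     0.   169.5] F [-0.   0.1 -0.9] M [ 0.   -0.    0.01] gap 31.4 grip 0.0 j [  5.  -2. 106.  -0.  76. -75.]
(281, 362) [582.   80.4  90.6]
(275, 330) [574.3  77.9  68.9]
(300, 340) [576.3  93.9  80.3]
(390, 318) [573.5 152.8  76.2]
(410, 318) [496.1 135.  180.7]
(330, 320) [501.2 111.9 168.5]
(240, 270) [487.9  81.4 147.1]
(320, 270) [494.6 112.  145.2]
```

```bash
python3 -c "
import cv2,numpy as np
a=cv2.imread('pics/scene2.png')[160:300,220:360];b=cv2.imread('pics/top2.png')[150:250,220:340]
cv2.imwrite('pics/c2.png',np.hstack([cv2.resize(a,(400,400),interpolation=cv2.INTER_CUBIC),cv2.resize(b,(400,400),interpolation=cv2.INTER_CUBIC)]))"
```

```text
(no output)
```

View pics/c2.png

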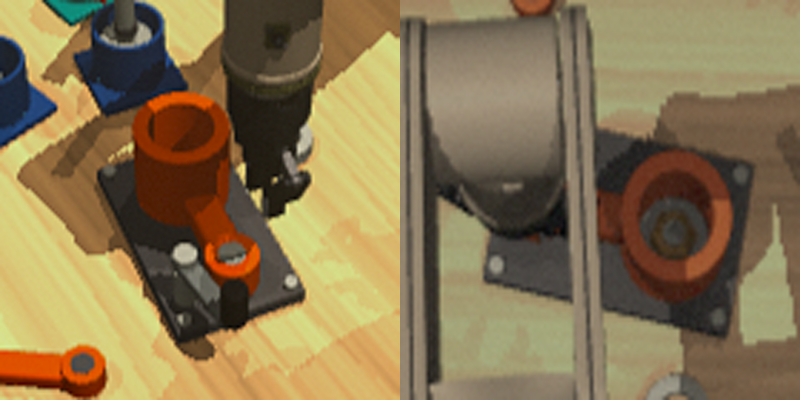

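The scene crop shows the knob still out at (235,300). The fingers seem to end well above the reported TCP, so I'll check their real tip height with the scene camera's depth.

```bash
python3 - <<'E'
from h import *
st()
for n in ["scene","top"]:
    p,d=eyes.snapshot(n);c=eyes.get_calibration(n);K=c["intrinsics"];R=np.array(c["R"]);t=np.array(c["t"])
    v,u=np.mgrid[0:420,0:560]
    C=np.stack([(u-K[0,2])/K[0,0]*d,(v-K[1,2])/K[1,1]*d,d],-1).reshape(-1,3)
    W=(C-t)@R
    s=sense()["tool_pos"]
    m=(np.hypot(W[:,0]-s[0],W[:,1]-s[1])<55)&(W[:,2]>70)&(d.reshape(-1)>0)&(p.reshape(-1,3).max(1)<70)
    print(n,m.sum()); 
    h,b=np.histogram(W[m,2],bins=np.arange(70,260,10)); print(list(zip(b.astype(int).tolist(),h.tolist())))
    if n=="scene":
        lo=W[m]; lo=lo[np.argsort(lo[:,2])][:25]; print(lo.round(0).tolist())
    q=K@(R@np.array(s)+t); print("tcp px",(q[:2]/q[2]).round(0))
    m2=(np.abs(W[:,0]-584)<60)&(np.abs(W[:,1]-165)<30)&(W[:,2]>105)&(W[:,2]<135)&(p.reshape(-1,3).max(1)<70)
    if m2.sum(): print("knob",W[m2].mean(0).round(1))
E
```

```text
t 6.9 tcp [504.3  93.6  92.9] rpy [-180.     0.   169.5] F [-0.   0.1 -0.9] M [ 0.   -0.    0.01] gap 31.4 grip 0.0 j [  5.  -2. 106.  -0.  76. -75.]
scene 1871
[(70, 0), (80, 0), (90, 0), (100, 0), (110, 0), (120, 0), (130, 17), (140, 29), (150, 24), (160, 15), (170, 19), (180, 33), (190, 42), (200, 47), (210, 24), (220, 27), (230, 41), (240, 34)]
[[498.0, 75.0, 131.0], [496.0, 77.0, 131.0], [508.0, 70.0, 133.0], [495.0, 75.0, 134.0], [516.0, 105.0, 134.0], [502.0, 76.0, 135.0], [510.0, 77.0, 136.0], [506.0, 76.0, 137.0], [515.0, 113.0, 137.0], [513.0, 114.0, 138.0], [518.0, 112.0, 138.0], [513.0, 111.0, 139.0], [509.0, 71.0, 139.0], [505.0, 74.0, 139.0], [500.0, 73.0, 139.0], [509.0, 118.0, 139.0], [501.0, 78.0, 140.0], [508.0, 74.0, 141.0], [497.0, 77.0, 141.0], [510.0, 77.0, 141.0], [504.0, 78.0, 142.0], [504.0, 121.0, 143.0], [513.0, 119.0, 143.0], [518.0, 113.0, 144.0], [507.0, 120.0, 144.0]]
tcp px [312. 239.]
knob [589. 167. 124.]
top 407
[(70, 0), (80, 0), (90, 0), (100, 0), (110, 0), (120, 0), (130, 0), (140, 3), (150, 2), (160, 0), (170, 4), (180, 18), (190, 6), (200, 4), (210, 6), (220, 3), (230, 5), (240, 9)]
tcp px [258. 208.]
```

The tips sit about 38 mm above the reported TCP at this opening: the scene depth puts the lowest finger points at z≈131 with the TCP at 93. The text says the TCP is at the very end of the fingers, but two views agree otherwise. I'll work with the measured offset and redo the swing lower.

```bash
python3 -c "
from h import *
plan([586,166,112],91,10)"
```

```text
[-6.7, 8.6, -1.9, 0, 0, 0.1369],[-5.5, 9.5, -1.9, 0, 0, 0.1369],[-4.1, 10.1, -1.9, 0, 0, 0.1369],[-2.7, 10.6, -1.9, 0, 0, 0.1369],[-1.2, 10.9, -1.9, 0, 0, 0.1369],
[0.2, 10.9, -1.9, 0, 0, 0.1369],[1.7, 10.8, -1.9, 0, 0, 0.1369],[3.2, 10.4, -1.9, 0, 0, 0.1369],[4.6, 9.9, -1.9, 0, 0, 0.1369],[5.9, 9.2, -1.9, 0, 0, 0.1369],
```

>>> apply_moves --pt "-6.7 8.6 -4 0 0 0.137" --pt "-5.5 9.5 -4 0 0 0.137" --pt "-4 10 -4 0 0 0.137" --pt "-2.7 10.6 -4 0 0 0.137" --pt "-1.2 11 -4 0 0 0.137" --fingers 55

```text
time: 7.62
tool_pos: [545.3, 130.2, 113.0]
tcp_rot: [-180.0, -0.0, 130.0]
ft_force: [-0.7, -0.1, 0.7]
finger_gap: 55.0
grip_force: 0.0
```

>>> apply_moves --pt "0.2 11 0 0 0 0.137" --pt "1.7 10.8 0 0 0 0.137" --pt "3.2 10.4 0 0 0 0.137" --pt "4.6 10 0 0 0 0.137" --pt "5.9 9.2 0 0 0 0.137"

```text
time: 8.25
tool_pos: [586.3, 166.4, 112.8]
tcp_rot: [-180.0, 0.0, 90.7]
ft_force: [0.1, -0.1, -0.2]
finger_gap: 54.6
grip_force: 0.0
```

```bash
python3 - <<'E'
from h import *
st(); plan([586,166,60],91,5)
K=eyes.get_calibration("wrist")["intrinsics"]
T=wpose();p,d=eyes.snapshot("wrist")
v,u=np.mgrid[0:420,0:560]
W=np.stack([(u-K[0,2])/K[0,0]*d,(v-K[1,2])/K[1,1]*d,d,d*0+1],-1)@T.T
for s in (slice(190,260),slice(300,370)):
    m=np.zeros_like(d,bool); m[200:300,s]=1
    m&=(W[...,2]>135)&(d>0)&(W[...,2]<200); q=W[m][:,:3]; print("finger",m.sum(), q.min(0).round(1),q.max(0).round(1))
m=(W[...,2]>105)&(W[...,2]<135)&(p.max(2)<60)&(np.abs(W[...,1]-165)<25)&(np.abs(W[...,0]-586)<40); print("knob",W[m].mean(0),W[m].min(0),W[m].max(0))
E
```

```text
t 8.25 tcp [586.3 166.4 112.8] rpy [-180.     0.    90.7] F [ 0.1 -0.1 -0.2] M [0.04 0.01 0.01] gap 54.6 grip 0.0 j [11. 12. 89.  0. 79. 10.]
[-0.1, -0.1, 10.6, 0, 0, -0.001],[-0.1, -0.1, 10.6, 0, 0, -0.001],[-0.1, -0.1, 10.6, 0, 0, -0.001],[-0.1, -0.1, 10.6, 0, 0, -0.001],[-0.1, -0.1, 10.6, 0, 0, -0.001],
finger 985 [547.7 158.7 152.7] [557.5 178.8 187.7]
finger 982 [611.6 157.8 152.7] [621.  179.4 186.9]
knob [584.43166694 168.80701197 126.51605821   1.        ] [571.93761902 152.6313069  105.00063486   1.        ] [597.46519399 178.36623354 132.38672171   1.        ]
```

The wrist depth confirms it: the finger ends are at z≈153 with the TCP at 113, straddling the knob.

>>> apply_moves --pt "0 0 11 0 0 0" --pt "0 0 11 0 0 0" --pt "0 0 11 0 0 0" --pt "0 0 11 0 0 0" --pt "0 0 11 0 0 0"

```text
time: 8.93
tool_pos: [585.9, 166.1, 57.0]
tcp_rot: [-180.0, 0.0, 91.0]
ft_force: [-0.6, -0.2, -0.2]
finger_gap: 55.1
grip_force: 0.0
```

>>> apply_moves --pt "0 0 0 0 0 0" --pt "0 0 0 0 0 0" --pt "-0.3 -7.7 0 0 0 -0.091" --pt "-0.3 -7.7 0 0 0 -0.091" --pt "-0.3 -7.7 0 0 0 -0.091" --fingers 31

```text
time: 9.55
tool_pos: [564.0, 163.0, 58.8]
tcp_rot: [179.9, 0.0, 106.8]
ft_force: [1.3, 0.2, -1.6]
finger_gap: 31.2
grip_force: 0.8
```

>>> apply_moves --pt "-0.3 -7.7 0 0 0 -0.091" --pt "-0.3 -7.7 0 0 0 -0.091" --pt "-0.3 -7.7 0 0 0 -0.091" --pt "-0.3 -7.7 0 0 0 -0.091" --pt "-0.3 -7.7 0 0 0 -0.091"

```text
time: 10.18
tool_pos: [530.6, 144.6, 59.0]
tcp_rot: [179.9, 0.0, 132.9]
ft_force: [1.0, 1.9, -0.4]
finger_gap: 31.0
grip_force: 1.0
```

Now there is contact force. Continuing to the stop.

>>> apply_moves --pt "-0.3 -7.7 0 0 0 -0.091" --pt "-0.3 -7.7 0 0 0 -0.091" --pt "-0.3 -7.7 0 0 0 -0.091" --pt "-0.3 -7.7 0 0 0 -0.091" --pt "-0.3 -7.7 0 0 0 -0.091"

```text
time: 10.8
tool_pos: [508.8, 113.1, 58.9]
tcp_rot: [179.9, 0.1, 158.9]
ft_force: [-0.4, 2.8, 0.0]
finger_gap: 31.2
grip_force: 1.0
```

>>> apply_moves --pt "-0.3 -7.7 0 0 0 -0.091" --pt "-0.2 -5 0 0 0 -0.06" --pt "0 -1.5 0 0 0 0" --pt "0 -1 0 0 0 0" --pt "0 0 0 0 0 0"

```text
time: 11.42
tool_pos: [504.5, 98.2, 58.3]
tcp_rot: [180.0, 0.1, 167.4]
ft_force: [0.7, 0.9, 0.6]
finger_gap: 31.0
grip_force: 0.6
```

>>> apply_moves --pt "0 -1 0 0 0 0" --pt "0 -1 0 0 0 0" --pt "0 -1 0 0 0 0" --pt "0 -1 0 0 0 0" --pt "0 -1 0 0 0 0"

```text
time: 12.05
tool_pos: [502.7, 93.1, 57.8]
tcp_rot: [-180.0, -0.0, 167.4]
ft_force: [-0.4, 1.7, 0.8]
finger_gap: 31.2
grip_force: 0.8
```

>>> apply_moves --pt "0 -1 0 0 0 0" --pt "0 -1 0 0 0 0" --pt "0 -1 0 0 0 0" --pt "0 0 0 0 0 0" --pt "0 0 0 0 0 0"

```text
time: 12.68
tool_pos: [502.3, 91.6, 57.7]
tcp_rot: [179.9, -0.0, 167.4]
ft_force: [1.7, 8.8, -3.3]
finger_gap: 30.9
grip_force: 4.4
```

Contact is against the stop at about 9 N. Next: release, rise, and look into the bore.

```bash
python3 -c "
from h import *
plan([487,-57,215],33,15,p0=[502.3,94,140],y0=167.4)"
```

```text
[-1.2, -10.0, -5.0, 0, 0, 0.1564],[-2.8, -9.7, -5.0, 0, 0, 0.1564],[-4.2, -9.2, -5.0, 0, 0, 0.1564],[-5.6, -8.4, -5.0, 0, 0, 0.1564],[-6.9, -7.4, -5.0, 0, 0, 0.1564],
[-7.9, -6.3, -5.0, 0, 0, 0.1564],[-8.8, -5.0, -5.0, 0, 0, 0.1564],[-9.5, -3.5, -5.0, 0, 0, 0.1564],[-9.9, -2.0, -5.0, 0, 0, 0.1564],[-10.1, -0.4, -5.0, 0, 0, 0.1564],
[-10.1, 1.1, -5.0, 0, 0, 0.1564],[-9.8, 2.7, -5.0, 0, 0, 0.1564],[-9.2, 4.2, -5.0, 0, 0, 0.1564],[-8.5, 5.6, -5.0, 0, 0, 0.1564],[-7.5, 6.8, -5.0, 0, 0, 0.1564],
```

>>> apply_moves --pt "0 1.5 0 0 0 0" --pt "0 1.5 0 0 0 0" --pt "0 0 -5 0 0 0" --pt "0 0 -35 0 0 0" --pt "0 0 -42 0 0 0" --fingers 48

```text
time: 13.3
tool_pos: [502.0, 92.9, 140.2]
tcp_rot: [-179.9, -0.1, 167.4]
ft_force: [0.2, 0.0, 0.3]
finger_gap: 48.0
grip_force: 0.0
```

>>> apply_moves --pt "-1 -10 -8 0 0 0.156" --pt "-3 -9.5 -8 0 0 0.156" --pt "-4 -9 -8 0 0 0.156" --pt "-5.5 -8.5 -8 0 0 0.156" --pt "-7 -7.5 -8 0 0 0.156"

```text
time: 13.92
tool_pos: [497.8, 42.7, 180.6]
tcp_rot: [180.0, 0.0, 122.4]
ft_force: [-0.9, -0.7, 0.4]
finger_gap: 47.8
grip_force: 0.0
```

>>> apply_moves --pt "-8 -6 -5 0 0 0.156" --pt "-9 -5 -5 0 0 0.156" --pt "-9.5 -3.5 -5 0 0 0.156" --pt "-10 -2 -5 0 0 0.156" --pt "-10 -0.5 -5 0 0 0.156"

```text
time: 14.55
tool_pos: [493.2, -7.7, 205.5]
tcp_rot: [180.0, 0.0, 77.7]
ft_force: [-0.1, 0.5, -0.1]
finger_gap: 47.9
grip_force: 0.0
```

>>> apply_moves --pt "-10 1 -2 0 0 0.156" --pt "-10 2.5 -2 0 0 0.156" --pt "-9 4 -2 0 0 0.156" --pt "-8.5 5.5 -2 0 0 0.156" --pt "-7.5 7 -2 0 0 0.156"

```text
time: 15.18
tool_pos: [487.9, -58.1, 215.4]
tcp_rot: [180.0, -0.0, 33.0]
ft_force: [-0.5, -0.6, -0.5]
finger_gap: 48.0
grip_force: 0.0
```

```bash
python3 - <<'E'
from h import *
st()
T=wpose();p,d=eyes.snapshot("wrist");np.savez("w3.npz",p=p,d=d,T=T)
for t in ["bore_mouth","nut_top","clamp_knob","extension_bar","holder"]:
    print(t,[(np.round(r["xyz"],1).tolist(),round(r["confidence"],2)) for r in models.place_of(t,"wrist")][:3])
cv2.imwrite("pics/w3.png",p[:,:,::-1])
p,d=eyes.snapshot("scene")
for t in ["clamp_pivot","clamp_knob"]: print(t,[(np.round(r["xyz"],1).tolist(),round(r["confidence"],2)) for r in models.place_of(t,"scene")][:2])
E
```

```text
t 15.18 tcp [487.9 -58.1 215.4] rpy [180.  -0.  33.] F [-0.5 -0.6 -0.5] M [-0.07 -0.03 -0.01] gap 48.0 grip 0.0 j [-13. -10. 100.  -0.  90.  44.]
bore_mouth [([513.4, -40.8, 118.6], 0.93)]
nut_top [([512.6, -41.7, 52.5], 0.87)]
clamp_knob [([502.1, 92.9, 98.2], 0.95)]
extension_bar [([463.0, -235.8, -0.3], 0.74)]
holder [([463.0, -234.2, -0.7], 0.93)]
clamp_pivot [([585.7, 78.8, 106.5], 0.6)]
clamp_knob [([503.7, 93.7, 104.1], 0.58), ([625.1, -269.3, -0.0], 0.22)]
```

View pics/w3.png

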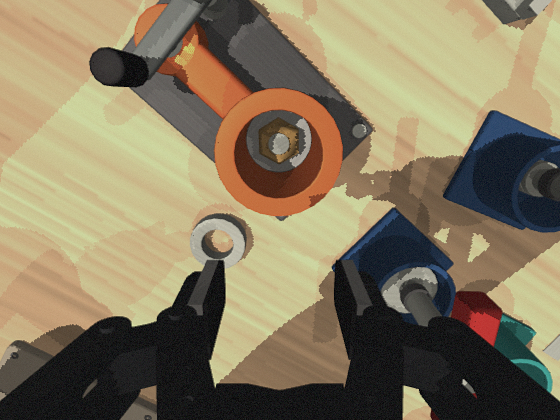

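The picture shows the clamp closed across the small boss, with the knob at (118,66). The brass nut is at (280,143) in the bore, and the red extension and its holder are at lower right (410,290). Next I'll fit the nut's phase from depth, rectify the view, and find the bore axis.

```bash
cat > nut.py <<'E'
from h import *
from scipy.optimize import minimize
z=np.load("w3.npz"); p,d,T=z["p"],z["d"],z["T"]
K=eyes.get_calibration("wrist")["intrinsics"]
v,u=np.mgrid[0:420,0:560]
W=(np.stack([(u-K[0,2])/K[0,0]*d,(v-K[1,2])/K[1,1]*d,d,d*0+1],-1)@T.T)[...,:3]
# bore rim ring at z~120
c0=np.array([514,-40.])
m=(np.abs(W[...,2]-120)<3)&(np.hypot(*(W[...,:2]-c0).transpose(2,0,1))<54); q=W[m][:,:2]
f=lambda c:-np.mean((np.hypot(*(q-c).T)>34)&(np.hypot(*(q-c).T)<50))
r=cv2.minEnclosingCircle(q.astype(np.float32)); print("rim",m.sum(),np.median(W[m][:,2]),r)
g=[(f([x,y]),x,y) for x in np.arange(508,522,.5) for y in np.arange(-46,-34,.5)]; b=min(g)[0]; b=np.array([a[1:] for a in g if a[0]<b+.005]); print("ring centre",b.mean(0))
c0=b.mean(0)
m=(W[...,2]>26)&(W[...,2]<60)&(np.hypot(*(W[...,:2]-c0).transpose(2,0,1))<27); n=W[m]; print("nut pts",m.sum(),n.min(0),n.max(0), np.median(n[np.hypot(*(n[:,:2]-c0).T)<14][:,2]))
def hexr(P,phi): # corner direction phi deg
    a=np.radians(phi+30+60*np.arange(6)); return (P@np.array([np.cos(a),np.sin(a)])).max(1)
def cost(x):
    rho=hexr(n[:,:2]-x[:2],x[2]); zm=np.where(rho<15.6,48,48-(rho-15.6)*13/4.4); zm=np.where(rho>20.5,20,zm)+x[3]
    return np.minimum(np.abs(n[:,2]-zm),8).mean()
best=min(((lambda r:(r.fun,r.x))(minimize(cost,[*c0,ph,0],method="Nelder-Mead",options=dict(initial_simplex=np.array([[*c0,ph,0],[c0[0]+3,c0[1],ph,0],[c0[0],c0[1]+3,ph,0],[*c0,ph+6,0],[*c0,ph,3]])))) for ph in range(0,60,6)),key=lambda a:a[0])
print("nut",best)
for ph in range(0,60,5): print(ph,round(min(cost([best[1][0],best[1][1],ph,best[1][3]]),99),3),end="; ")
# rectified picture at z=44, world aligned (x right, y up), 8 px/mm
Ti=np.linalg.inv(T); s=8; X,Y=np.meshgrid(np.arange(-35,35,1/s)+c0[0],-np.arange(-35,35,1/s)+c0[1])
P=np.stack([X,Y,0*X+46,0*X+1],-1)@Ti.T; mu=(P[...,0]/P[...,2]*K[0,0]+K[0,2]).astype(np.float32); mv=(P[...,1]/P[...,2]*K[1,1]+K[1,2]).astype(np.float32)
I=cv2.remap(p[:,:,::-1].copy(),mu,mv,cv2.INTER_CUBIC)
x=best[1]; h=[((x[0]+20/np.cos(np.pi/6)*np.cos(np.radians(x[2]+60*k))-c0[0]+35)*s,(35-(x[1]+20/np.cos(np.pi/6)*np.sin(np.radians(x[2]+60*k))-c0[1]))*s) for k in range(6)]
cv2.polylines(I,[np.int32(h)],True,(255,0,255),1); cv2.imwrite("pics/nut.png",I)
E
python3 nut.py
```

```text
rim 7025 120.33631922497284 ((512.4092407226562, -39.3996696472168), 49.99613952636719)
ring centre [512.75 -39.25]
nut pts 1422 [491.82402994 -61.47491858  26.79635007] [533.08738403 -16.36746139  54.71521466] 51.26711185705204
nut (np.float64(1.4531289854306686), array([512.38224293, -39.32174637,  34.4620034 ,   0.67977954]))
0 2.665; 5 2.694; 10 2.639; 15 2.53; 20 2.36; 25 2.07; 30 1.708; 35 1.456; 40 1.803; 45 2.15; 50 2.417; 55 2.576;
```

View pics/nut.png

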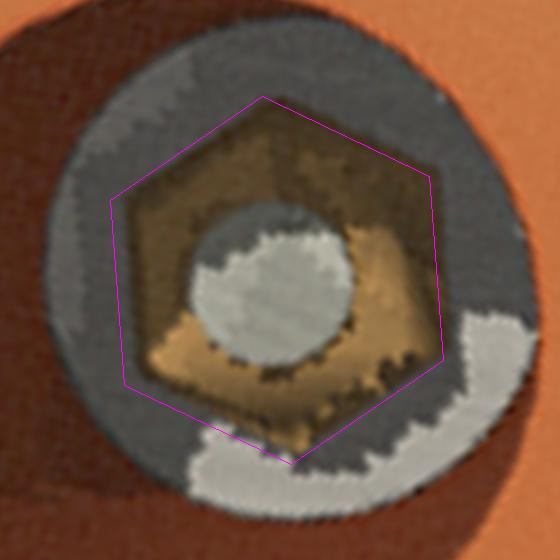

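The rectified picture shows the fitted hexagon on the nut: corners at 34.5° (mod 60), bore axis at (512.6, -39.3). Moving to view the red bar.

```bash
python3 -c "
from h import *
plan([424,-264,250],33,5)"
```

```text
[-33.5, 27.5, -7.0, 0, 0, 0.0015],[-33.4, 27.5, -7.0, 0, 0, 0.0015],[-33.4, 27.6, -7.0, 0, 0, 0.0015],[-33.3, 27.6, -7.0, 0, 0, 0.0015],[-33.3, 27.7, -7.0, 0, 0, 0.0015],
```

>>> apply_moves --pt "-33.5 27.5 -7 0 0 0" --pt "-33.5 27.5 -7 0 0 0" --pt "-33.5 27.5 -7 0 0 0" --pt "-33.5 27.5 -7 0 0 0" --pt "-33.5 27.5 -7 0 0 0"

```text
time: 16.25
tool_pos: [423.2, -265.5, 250.2]
tcp_rot: [180.0, -0.0, 33.4]
ft_force: [0.5, -0.4, 0.2]
finger_gap: 47.8
grip_force: 0.0
```

```bash
cat > bar.py <<'E'
from h import *
def cloud(n):
    c=eyes.get_calibration(n);K=c["intrinsics"];T=wpose(); p,d=eyes.snapshot(n)
    if n!="wrist":
        T=np.eye(4);T[:3,:3]=np.array(c["R"]).T;T[:3,3]=-T[:3,:3]@np.array(c["t"])
    v,u=np.mgrid[0:420,0:560]
    return p,d,(np.stack([(u-K[0,2])/K[0,0]*d,(v-K[1,2])/K[1,1]*d,d,d*0+1],-1)@T.T)[...,:3]
def bar(n,c=(462,-240),zr=(150,300)):
    p,d,W=cloud(n); q=p.astype(int)
    m=(q[...,0]>90)&(q[...,1]<60)&(q[...,2]<60)&(np.hypot(W[...,0]-c[0],W[...,1]-c[1])<90)&(W[...,2]>zr[0])&(W[...,2]<zr[1])
    P=W[m]; zt=np.percentile(P[:,2],95) if len(P) else 0
    top=P[np.abs(P[:,2]-np.median(P[P[:,2]>zt-6][:,2]))<4]
    r=cv2.minAreaRect(top[:,:2].astype(np.float32)); (a,b),(w,h),an=r
    if w<h: an+=90
    print(n,m.sum(),"z top",np.median(top[:,2]).round(1),"centre",np.round((a,b),1),"size",np.round((w,h),1),"yaw",round(an%180,1))
    return W,p
E
python3 - <<'E'
from bar import *
st()
W,p=bar("wrist"); cv2.imwrite("pics/w4.png",p[:,:,::-1])
for t in ["extension_bar","extension","holder"]: print(t,[(np.round(r["xyz"],1).tolist(),round(r["confidence"],2)) for r in models.place_of(t,"wrist")][:2])
m=(np.abs(W[...,2]-82)<3)&(np.hypot(W[...,0]-462,W[...,1]+238)<50); q=W[m][:,:2].astype(np.float32); print("tube rim",m.sum(),cv2.minEnclosingCircle(q) if len(q) else None)
bar("top"); bar("scene")
E
```

```text
t 16.25 tcp [ 423.2 -265.5  250.2] rpy [180.   -0.   33.4] F [ 0.5 -0.4  0.2] M [-0.01 -0.04 -0.07] gap 47.8 grip 0.0 j [-38.  -9.  96.   0.  93.  19.]
wrist 3539 z top 188.3 centre [ 460.7 -237.8] size [118.7  21.3] yaw 30.9
extension_bar [([463.3, -240.4, 172.5], 0.73)]
extension []
holder [([242.3, -475.6, 3.0], 0.87), ([435.4, -401.0, -0.9], 0.65)]
tube rim 1217 ((459.8494567871094, -235.6187744140625), 41.951786041259766)
top 144 z top 188.0 centre [ 463.5 -237.2] size [115.8  20. ] yaw 31.8
scene 231 z top 190.0 centre [ 461.5 -238.2] size [123.7  23.3] yaw 30.0
```

View pics/w4.png

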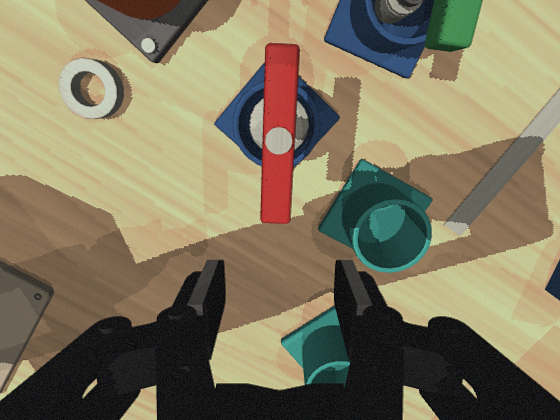

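The wrist view shows the red bar from (283,45) to (275,222), with its holder below it and a turquoise look-alike at (390,230). Bar centre is (461,-238), yaw 31°, top at z 188. I'll check gripper geometry and plan the grasp.

```bash
python3 - <<'E'
from bar import *
p,d,W=cloud("wrist")
from scipy.spatial.transform import Rotation as Ro
s=sense();R=Ro.from_euler("xyz",s["tcp_rot"],degrees=True).as_matrix()
L=(W-s["tool_pos"])@R
for nm,sl in (("fing",(slice(255,300),slice(205,226))),("body",(slice(386,420),slice(250,310)))):
    q=L[sl].reshape(-1,3); q=q[(d[sl].reshape(-1)>0)&(d[sl].reshape(-1)<240)]; print(nm,len(q),q.min(0).round(1),q.max(0).round(1))
plan([461,-238,190],31,5)
E
```

```text
fing 811 [-10.6 -32.3 -73.7] [ 10.6 -25.2 -38.5]
body 1958 [   7.2   -8.7 -121.7] [  11.7    5.6 -109.2]
[9.0, -0.1, 11.9, 0, 0, 0.0085],[9.0, -0.2, 11.9, 0, 0, 0.0085],[9.0, -0.3, 11.9, 0, 0, 0.0085],[9.0, -0.4, 11.9, 0, 0, 0.0085],[9.0, -0.4, 11.9, 0, 0, 0.0085],
```

>>> apply_moves --pt "9 0 12 0 0 0.0085" --pt "9 0 12 0 0 0.0085" --pt "9 -0.5 12 0 0 0.0085" --pt "9 -0.5 12 0 0 0.0085" --pt "9 -0.5 12 0 0 0.0085" --fingers 50

```text
time: 17.23
tool_pos: [461.2, -238.5, 188.8]
tcp_rot: [-180.0, 0.0, 30.9]
ft_force: [0.1, 0.1, 0.3]
finger_gap: 49.8
grip_force: 0.0
```

>>> apply_moves --pt "0 0 13 0 0 0" --pt "0 0 13 0 0 0" --pt "0 0 13 0 0 0" --pt "0 0 13 0 0 0" --pt "0 0 13 0 0 0"

```text
time: 17.85
tool_pos: [460.7, -239.2, 124.1]
tcp_rot: [180.0, -0.0, 30.9]
ft_force: [-0.4, 0.3, 0.4]
finger_gap: 49.9
grip_force: 0.0
```

>>> apply_moves --pt "0 0 0 0 0 0" --pt "0 0 0 0 0 0" --pt "0 0 0 0 0 0" --pt "0 0 0 0 0 0" --pt "0 0 0 0 0 0" --fingers 10 --grip_force 90

```text
time: 18.48
tool_pos: [460.8, -239.1, 125.0]
tcp_rot: [180.0, -0.0, 30.9]
ft_force: [0.1, -0.8, -3.8]
finger_gap: 20.4
grip_force: 88.9
```

```bash
python3 - <<'E'
from bar import *
st(); bar("wrist")
E
```

```text
t 18.48 tcp [ 460.8 -239.1  125. ] rpy [180.   -0.   30.9] F [ 0.1 -0.8 -3.8] M [-0.08 -0.    0.04] gap 20.4 grip 88.9 j [-33.  -3. 103.  -0.  80.  26.]
wrist 8907 z top 188.4 centre [ 469.3 -232. ] size [99.2 21.5] yaw 30.9
```

>>> apply_moves --pt "0 0 -10 0 0 0" --pt "0 0 -25 0 0 0" --pt "0 0 -30 0 0 0" --pt "0 0 -30 0 0 0" --pt "0 0 -30 0 0 0"

```text
time: 19.15
tool_pos: [460.6, -238.9, 251.2]
tcp_rot: [-180.0, 0.0, 30.9]
ft_force: [0.3, 0.2, -7.1]
finger_gap: 20.4
grip_force: 88.8
```

```bash
python3 - <<'E'
from bar import *
st(); bar("wrist",zr=(250,340)); bar("scene",zr=(230,340))
plan([512.1,-39.6,254],34.5,10)
E
```

```text
t 19.15 tcp [ 460.6 -238.9  251.2] rpy [-180.     0.    30.9] F [ 0.3  0.2 -7.1] M [-0.05  0.    0.02] gap 20.4 grip 88.8 j [-33.  -6.  93.   0.  93.  26.]
wrist 9939 z top 314.6 centre [ 469.4 -231.7] size [98.6 21.7] yaw 31.0
scene 135 z top 320.7 centre [ 467.4 -235.7] size [111.1  19.9] yaw 31.9
[14.6, -14.7, 0.0, 0, 0, -0.0063],[14.6, -14.6, 0.0, 0, 0, -0.0063],[14.7, -14.5, 0.0, 0, 0, -0.0063],[14.8, -14.4, 0.0, 0, 0, -0.0063],[14.9, -14.3, 0.0, 0, 0, -0.0063],
[15.0, -14.2, 0.0, 0, 0, -0.0063],[15.1, -14.1, 0.0, 0, 0, -0.0063],[15.2, -14.0, 0.0, 0, 0, -0.0063],[15.3, -13.9, 0.0, 0, 0, -0.0063],[15.4, -13.8, 0.0, 0, 0, -0.0063],
```

>>> apply_moves --pt "14.6 -14.7 0 0 0 -0.0063" --pt "14.6 -14.6 0 0 0 -0.0063" --pt "14.7 -14.5 0 0 0 -0.0063" --pt "14.8 -14.4 0 0 0 -0.0063" --pt "14.9 -14.3 0 0 0 -0.0063"

```text
time: 19.88
tool_pos: [484.9, -137.8, 248.1]
tcp_rot: [-179.9, 0.1, 32.7]
ft_force: [0.4, -1.8, -6.9]
finger_gap: 20.4
grip_force: 89.0
```

>>> apply_moves --pt "15 -14.2 0 0 0 -0.0063" --pt "15.1 -14.1 0 0 0 -0.0063" --pt "15.2 -14 0 0 0 -0.0063" --pt "15.3 -13.9 0 0 0 -0.0063" --pt "15.4 -13.8 0 0 0 -0.0063"

```text
time: 20.5
tool_pos: [509.7, -37.6, 248.2]
tcp_rot: [-179.9, 0.1, 34.5]
ft_force: [-0.4, -0.8, -6.9]
finger_gap: 20.5
grip_force: 89.0
```

>>> apply_moves --pt "0 0 0 0 0 0" --pt "0 0 0 0 0 0" --pt "0 0 0 0 0 0" --pt "0 0 0 0 0 0" --pt "0 0 0 0 0 0"

```text
time: 21.12
tool_pos: [510.3, -38.8, 249.9]
tcp_rot: [180.0, -0.0, 34.5]
ft_force: [0.1, 0.4, -5.4]
finger_gap: 20.4
grip_force: 89.1
```

```bash
python3 - <<'E'
from bar import *
st()
W,p=bar("top",c=(512,-39),zr=(230,340)); bar("scene",c=(512,-39),zr=(230,340))
print([(np.round(r["xyz"],1).tolist(),round(r["confidence"],2)) for r in models.place_of("extension","scene")][:2])
E
```

```text
t 21.12 tcp [510.3 -38.8 249.9] rpy [180.   -0.   34.5] F [ 0.1  0.4 -5.4] M [ 0.    0.05 -0.  ] gap 20.4 grip 89.1 j [-10.  -7.  94.  -0.  93.  45.]
top 125 z top 312.4 centre [482.1 -58.5] size [42.7 22.1] yaw 34.2
scene 174 z top 314.6 centre [514.7 -35.3] size [114.7  22.5] yaw 35.5
[([513.0, -34.4, 132.5], 0.97)]
```

>>> apply_moves --pt "1 1.3 0 0 0 0" --pt "0 0 0 0 0 0" --pt "0 0 0 0 0 0" --pt "0 0 0 0 0 0" --pt "0 0 0 0 0 0"

```text
time: 21.9
tool_pos: [511.9, -38.9, 249.9]
tcp_rot: [-180.0, 0.0, 34.5]
ft_force: [0.0, -0.1, -6.2]
finger_gap: 20.2
grip_force: 89.1
```

```bash
python3 - <<'E'
from bar import *
from scipy.optimize import least_squares
st()
s=sense(); p,d,W=cloud("wrist")
for nm,zr,r,R0 in (("socket",(140,184),30,36),("boss rim out",(118,123),None,55),("shaft",(195,280),11,20)):
    m=(W[...,2]>zr[0])&(W[...,2]<zr[1])&(np.hypot(W[...,0]-512,W[...,1]+39)<R0)&(d>0); q=W[m]; print(nm,m.sum())
    if m.sum()<20: continue
    if r: f=least_squares(lambda c:np.hypot(q[:,0]-c[0],q[:,1]-c[1])-r,[512,-39],loss="soft_l1"); print(f.x.round(1),"res",np.median(np.abs(f.fun)).round(2))
    else: print(cv2.minEnclosingCircle(q[:,:2].astype(np.float32)))
p2,d2,W=cloud("scene")
for nm,zr,r,R0 in (("socket",(145,180),30,36),("shaft",(195,280),11,20)):
    m=(W[...,2]>zr[0])&(W[...,2]<zr[1])&(np.hypot(W[...,0]-512,W[...,1]+39)<R0)&(d2>0); q=W[m]; print("scene",nm,m.sum())
    f=least_squares(lambda c:np.hypot(q[:,0]-c[0],q[:,1]-c[1])-r,[512,-39],loss="soft_l1"); print(f.x.round(1),"res",np.median(np.abs(f.fun)).round(2))
cv2.imwrite("pics/w5.png",p[:,:,::-1])
E
```

```text
t 21.9 tcp [511.9 -38.9 249.9] rpy [-180.     0.    34.5] F [ 0.  -0.1 -6.2] M [-0.05  0.01 -0.03] gap 20.2 grip 89.1 j [-10.  -7.  94.  -0.  93.  45.]
socket 71
[511.8 -37.6] res 0.23
boss rim out 2659
((512.4949951171875, -39.11164474487305), 49.87045669555664)
shaft 0
scene socket 177
[512.3 -40.1] res 1.12
scene shaft 172
[512.  -39.3] res 1.28
```

View pics/w5.png

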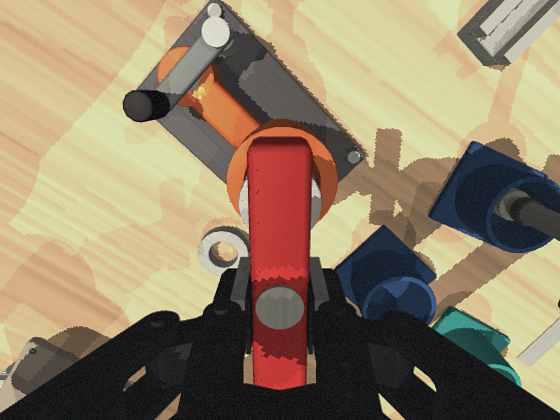

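The wrist view shows the socket over the bore at about (280,190), gripped centrally. Depth fits put the socket and shaft within about 1 mm of the bore axis. Lowering.

>>> apply_moves --pt "0 0 8 0 0 0" --pt "0 0 8 0 0 0" --pt "0 0 8 0 0 0" --pt "0 0 8 0 0 0" --pt "0 0 8 0 0 0"

```text
time: 22.62
tool_pos: [511.8, -38.9, 209.2]
tcp_rot: [-180.0, 0.0, 34.5]
ft_force: [0.1, -0.1, -5.8]
finger_gap: 20.6
grip_force: 89.2
```

>>> apply_moves --pt "0 0 8 0 0 0" --pt "0 0 8 0 0 0" --pt "0 0 8 0 0 0" --pt "0 0 8 0 0 0" --pt "0 0 8 0 0 0"

```text
time: 23.25
tool_pos: [511.9, -39.0, 169.3]
tcp_rot: [-180.0, 0.0, 34.5]
ft_force: [0.6, -0.3, -6.8]
finger_gap: 20.6
grip_force: 89.2
```

Free in the bore. Now down onto the nut slowly.

>>> apply_moves --pt "0 0 4 0 0 0" --pt "0 0 3 0 0 0" --pt "0 0 3 0 0 0" --pt "0 0 3 0 0 0" --pt "0 0 2 0 0 0"

```text
time: 23.88
tool_pos: [511.9, -39.0, 154.8]
tcp_rot: [180.0, -0.0, 34.5]
ft_force: [0.2, 0.9, -5.9]
finger_gap: 20.4
grip_force: 89.0
```

>>> apply_moves --pt "0 0 2 0 0 0" --pt "0 0 2 0 0 0" --pt "0 0 2 0 0 0" --pt "0 0 2 0 0 0" --pt "0 0 2 0 0 0"

```text
time: 24.5
tool_pos: [512.1, -39.1, 144.9]
tcp_rot: [180.0, -0.0, 34.5]
ft_force: [0.2, -1.3, -6.7]
finger_gap: 20.4
grip_force: 89.2
```

>>> apply_moves --pt "0 0 2.5 0 0 0" --pt "0 0 2.5 0 0 0" --pt "0 0 2 0 0 0" --pt "0 0 2 0 0 0" --pt "0 0 1.5 0 0 0"

```text
time: 25.12
tool_pos: [511.9, -39.0, 134.3]
tcp_rot: [180.0, -0.0, 34.5]
ft_force: [0.1, -1.4, -4.9]
finger_gap: 20.6
grip_force: 89.2
```

>>> apply_moves --pt "0 0 0.7 0 0 0" --pt "0 0 0.7 0 0 0" --pt "0 0 0.5 0 0 0" --pt "0 0 0 0 0 0" --pt "0 0 0 0 0 0"

```text
time: 25.75
tool_pos: [512.2, -39.1, 133.0]
tcp_rot: [180.0, -0.0, 34.5]
ft_force: [0.5, -1.2, -1.1]
finger_gap: 20.4
grip_force: 89.8
```

>>> apply_moves --pt "0 0 0 0 0 0.1" --pt "0 0 0 0 0 0.12" --pt "0 0 0 0 0 0.12" --pt "0 0 0 0 0 0.12" --pt "0 0 0 0 0 0.12"

```text
time: 26.38
tool_pos: [512.3, -39.1, 133.0]
tcp_rot: [180.0, -0.1, 1.1]
ft_force: [0.7, -1.9, -0.8]
finger_gap: 20.0
grip_force: 90.0
```

```bash
python3 -c "
from h import *
st()"
```

```text
t 26.38 tcp [512.3 -39.1 133. ] rpy [ 1.8e+02 -1.0e-01  1.1e+00] F [ 0.7 -1.9 -0.8] M [-0.5  -0.09  0.24] gap 20.0 grip 90.0 j [-10.  -4. 103.  -0.  80.  79.]
```

>>> apply_moves --pt "0 0 0 0 0 0.06" --pt "0 0 0 0 0 0.06" --pt "0 0 0 0 0 0.06" --pt "0 0 0 0 0 0.06" --pt "0 0 0 0 0 0.06"

```text
time: 27.0
tool_pos: [512.3, -38.8, 133.0]
tcp_rot: [-180.0, -0.1, -16.0]
ft_force: [0.8, -0.8, -0.9]
finger_gap: 20.4
grip_force: 89.9
```

```bash
python3 -c "
from h import *
st()"
```

```text
t 27.0 tcp [512.3 -38.8 133. ] rpy [-1.8e+02 -1.0e-01 -1.6e+01] F [ 0.8 -0.8 -0.9] M [-0.22 -0.18  0.22] gap 20.4 grip 89.9 j [-10.  -4. 103.   0.  80.  96.]
```

>>> apply_moves --pt "0 0 0 0 0 0.04" --pt "0 0 0 0 0 0.04" --pt "0 0 0 0 0 0.03" --pt "0 0 0 0 0 0.03" --pt "0 0 0 0 0 0.03"

```text
time: 27.62
tool_pos: [512.3, -38.8, 132.9]
tcp_rot: [-180.0, -0.0, -25.7]
ft_force: [1.6, 2.5, 1.5]
finger_gap: 20.5
grip_force: 90.3
```

```bash
python3 -c "
from h import *
st()"
```

```text
t 27.62 tcp [512.3 -38.8 132.9] rpy [-180.    -0.   -25.7] F [1.6 2.5 1.5] M [ 0.05 -0.46  0.28] gap 20.5 grip 90.3 j [-10.  -4. 103.   0.  80. 106.]
```

>>> apply_moves --pt "0 0 0 0 0 0.03" --pt "0 0 0 0 0 0.03" --pt "0 0 0 0 0 0.03" --pt "0 0 0 0 0 0.03" --pt "0 0 0 0 0 0.03"

```text
time: 28.25
tool_pos: [512.4, -38.9, 132.9]
tcp_rot: [-180.0, -0.0, -34.4]
ft_force: [3.1, 2.0, 4.6]
finger_gap: 20.2
grip_force: 90.8
```

```bash
python3 -c "
from h import *
st()"
```

```text
t 28.25 tcp [512.4 -38.9 132.9] rpy [-180.    -0.   -34.4] F [3.1 2.  4.6] M [ 0.44 -0.78  0.25] gap 20.2 grip 90.8 j [-10.  -4. 103.   0.  80. 114.]
```

>>> apply_moves --pt "0 0 0 0 0 0.02" --pt "0 0 0 0 0 0.02" --pt "0 0 0 0 0 0.02" --pt "0 0 0 0 0 0.02" --pt "0 0 0 0 0 0.02"

```text
time: 28.88
tool_pos: [512.4, -38.8, 132.9]
tcp_rot: [-180.0, -0.0, -40.0]
ft_force: [3.8, 0.9, 4.2]
finger_gap: 20.5
grip_force: 91.0
```

```bash
python3 -c "
from h import *
st()"
```

```text
t 28.88 tcp [512.4 -38.8 132.9] rpy [-180.   -0.  -40.] F [3.8 0.9 4.2] M [ 0.48 -0.93  1.02] gap 20.5 grip 91.0 j [-10.  -4. 103.   0.  80. 120.]
```

Torque is rising, so the stop is near. A little further to confirm.

>>> apply_moves --pt "0 0 0 0 0 0.015" --pt "0 0 0 0 0 0.015" --pt "0 0 0 0 0 0.015" --pt "0 0 0 0 0 0" --pt "0 0 0 0 0 0"

```text
time: 29.5
tool_pos: [512.4, -38.8, 132.9]
tcp_rot: [-180.0, -0.1, -42.5]
ft_force: [3.9, 1.4, 5.8]
finger_gap: 20.5
grip_force: 92.2
```

```bash
python3 -c "
from h import *
st()"
```

```text
t 29.5 tcp [512.4 -38.8 132.9] rpy [-1.80e+02 -1.00e-01 -4.25e+01] F [3.9 1.4 5.8] M [ 0.46 -0.92  1.71] gap 20.5 grip 92.2 j [-10.  -4. 103.   0.  80. 122.]
```

At the stop with 1.7 N·m. Unwinding within the play, then lifting straight out.

>>> apply_moves --pt "0 0 0 0 0 -0.035" --pt "0 0 0 0 0 -0.035" --pt "0 0 0 0 0 -0.035" --pt "0 0 -1 0 0 0" --pt "0 0 -2 0 0 0"

```text
time: 30.12
tool_pos: [511.1, -38.6, 133.1]
tcp_rot: [180.0, 0.1, -36.6]
ft_force: [10.1, 1.5, -18.5]
finger_gap: 20.5
grip_force: 88.5
```

```bash
python3 -c "
from h import *
st()"
```

```text
t 30.12 tcp [511.1 -38.6 133.1] rpy [ 1.80e+02  1.00e-01 -3.66e+01] F [ 10.1   1.5 -18.5] M [ 0.47 -2.65 -0.03] gap 20.5 grip 88.5 j [-10.  -4. 103.   0.  81. 117.]
```

>>> apply_moves --pt "0.8 -0.6 0 0 0 0" --pt "0.4 -0.3 0 0 0 0" --pt "0 0 0 0 0 0" --pt "0 0 -1 0 0 0" --pt "0 0 -1 0 0 0"

```text
time: 30.75
tool_pos: [511.2, -38.4, 133.2]
tcp_rot: [179.9, 0.3, -36.6]
ft_force: [9.3, 1.2, -24.7]
finger_gap: 20.7
grip_force: 88.7
```

```bash
python3 -c "
from h import *
st()"
```

```text
t 30.75 tcp [511.2 -38.4 133.2] rpy [179.9   0.3 -36.6] F [  9.3   1.2 -24.7] M [ 0.33 -2.58 -0.05] gap 20.7 grip 88.7 j [-10.  -4. 103.   0.  81. 117.]
```

The extension is resisting the lift, so I'll look before pulling harder.

```bash
python3 - <<'E'
from bar import *
W,p=bar("wrist",c=(512,-39)); p2,_=eyes.snapshot("scene")
bar("scene",c=(512,-39))
a=p[:,60:500,::-1]; b=p2[130:310,200:380,::-1]
cv2.imwrite("pics/c6.png",np.hstack([cv2.resize(a,(400,380)),cv2.resize(b,(380,380),interpolation=cv2.INTER_CUBIC)]))
s=sense();print(s["joint_pos"],s["joint_efforts"],s["tcp_rot"],s["tool_pos"])
E
```

```text
wrist 9372 z top 196.7 centre [519.2 -45.1] size [22.1 99.5] yaw 143.5
scene 177 z top 197.7 centre [513.7 -37.7] size [ 25.6 117.3] yaw 144.4
[-1.00556977e+01 -3.59762101e+00  1.03156052e+02  2.10280709e-02
  8.07559916e+01  1.16563629e+02] [-6.87028281e-01 -5.37118292e+01 -5.44017398e+01 -1.17882192e+00
  4.00460869e+00 -3.47916421e-02] [179.87793905   0.29050467 -36.62307121] [511.25733726 -38.51480474 133.1399751 ]
```

View pics/c6.png

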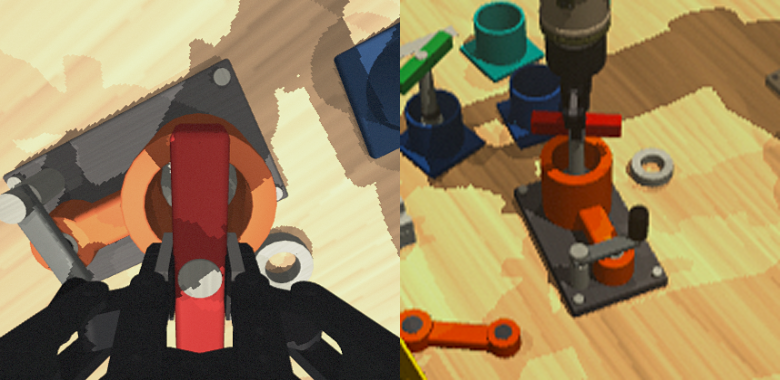

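The extension is still fully seated, aligned in the grip and with no torque on it. What remains is a side load of Fx≈+9 N, so I'll comply with that first.

>>> apply_moves --pt "0 0 2 0 0 0" --pt "0.8 -0.6 2 0 0 0" --pt "0.8 -0.6 0 0 0 0" --pt "0 0 0 0 0 0" --pt "0 0 0 0 0 0"

```text
time: 31.52
tool_pos: [513.7, -38.9, 133.0]
tcp_rot: [179.9, 0.2, -36.6]
ft_force: [-5.0, 1.4, 4.1]
finger_gap: 20.3
grip_force: 93.0
```

```bash
python3 -c "
from h import *
st()"
```

```text
t 31.52 tcp [513.7 -38.9 133. ] rpy [179.9   0.2 -36.6] F [-5.   1.4  4.1] M [ 0.37  0.91 -0.04] gap 20.3 grip 93.0 j [-10.  -3. 103.  -0.  81. 117.]
```

>>> apply_moves --pt "-0.6 0.4 0 0 0 0" --pt "0 0 -2 0 0 0" --pt "0 0 -2 0 0 0" --pt "0 0 -2 0 0 0" --pt "0 0 0 0 0 0"

```text
time: 32.15
tool_pos: [513.1, -38.7, 136.5]
tcp_rot: [179.9, 0.2, -36.5]
ft_force: [0.9, 0.1, -18.0]
finger_gap: 20.7
grip_force: 92.2
```

```bash
python3 -c "
from h import *
st()"
```

```text
t 32.15 tcp [513.1 -38.7 136.5] rpy [179.9   0.2 -36.5] F [  0.9   0.1 -18. ] M [ 0.13 -0.46  0.16] gap 20.7 grip 92.2 j [-10.  -4. 103.  -0.  81. 117.]
```

>>> apply_moves --pt "0 0 -2 0 0 -0.015" --pt "0 0 -2 0 0 0" --pt "0 0 -2 0 0 0" --pt "0 0 -2 0 0 0" --pt "0 0 -2 0 0 0"

```text
time: 32.78
tool_pos: [515.0, -39.0, 150.2]
tcp_rot: [-180.0, -0.1, -35.7]
ft_force: [-1.9, 0.4, -6.4]
finger_gap: 20.5
grip_force: 93.7
```

```bash
python3 -c "
from h import *
st()"
```

```text
t 32.77 tcp [515.  -39.  150.2] rpy [-1.80e+02 -1.00e-01 -3.57e+01] F [-1.9  0.4 -6.4] M [ 0.04  0.69 -0.05] gap 20.5 grip 93.7 j [-10.  -4. 102.  -0.  82. 116.]
```

>>> apply_moves --pt "-0.8 0.6 -3 0 0 0" --pt "-0.8 0.6 -4 0 0 0" --pt "0 0 -8 0 0 0" --pt "0 0 -10 0 0 0" --pt "0 0 -10 0 0 0"

```text
time: 33.4
tool_pos: [513.0, -39.0, 185.6]
tcp_rot: [-180.0, -0.0, -35.7]
ft_force: [0.0, 0.0, -5.6]
finger_gap: 20.5
grip_force: 93.7
```

>>> apply_moves --pt "0 0 -13 0 0 0" --pt "0 0 -13 0 0 0" --pt "0 0 -13 0 0 0" --pt "0 0 -13 0 0 0" --pt "0 0 -13 0 0 0"

```text
time: 34.02
tool_pos: [512.7, -38.9, 250.4]
tcp_rot: [-180.0, -0.0, -35.7]
ft_force: [-0.4, -0.1, -7.1]
finger_gap: 20.5
grip_force: 93.7
```

```bash
python3 - <<'E'
from h import *
st(); s=sense()
plan([459.5,-236,s["tool_pos"][2]],31,10)
E
```

```text
t 34.02 tcp [512.7 -38.9 250.4] rpy [-180.    -0.   -35.7] F [-0.4 -0.1 -7.1] M [-0.   -0.05 -0.02] gap 20.5 grip 93.7 j [-10.  -7.  94.  -0.  93. 116.]
[7.2, 19.1, -0.0, 0, 0, -0.1164],[4.9, 19.8, -0.0, 0, 0, -0.1164],[2.6, 20.2, -0.0, 0, 0, -0.1164],[0.2, 20.4, -0.0, 0, 0, -0.1164],[-2.2, 20.3, -0.0, 0, 0, -0.1164],
[-4.5, 19.9, -0.0, 0, 0, -0.1164],[-6.8, 19.2, -0.0, 0, 0, -0.1164],[-9.0, 18.3, -0.0, 0, 0, -0.1164],[-11.0, 17.2, -0.0, 0, 0, -0.1164],[-13.0, 15.8, -0.0, 0, 0, -0.1164],
```

>>> apply_moves --pt "7 19 0 0 0 -0.116" --pt "5 20 0 0 0 -0.116" --pt "2.5 20 0 0 0 -0.116" --pt "0 20.5 0 0 0 -0.116" --pt "-2 20.5 0 0 0 -0.116"

```text
time: 34.65
tool_pos: [485.7, -138.1, 250.0]
tcp_rot: [180.0, -0.0, -2.2]
ft_force: [0.2, 0.2, -6.1]
finger_gap: 20.5
grip_force: 93.7
```

>>> apply_moves --pt "-4.5 20 0 0 0 -0.116" --pt "-7 19 0 0 0 -0.116" --pt "-9 18.5 0 0 0 -0.116" --pt "-11 17 0 0 0 -0.116" --pt "-13 16 0 0 0 -0.116"

```text
time: 35.28
tool_pos: [458.7, -236.7, 250.0]
tcp_rot: [180.0, -0.0, 31.0]
ft_force: [-0.2, 0.1, -6.4]
finger_gap: 20.8
grip_force: 93.8
```

>>> apply_moves --pt "0 0 0 0 0 0" --pt "0 0 0 0 0 0" --pt "0 0 4 0 0 0" --pt "0 0 4 0 0 0" --pt "0 0 0 0 0 0"

```text
time: 35.9
tool_pos: [458.6, -235.5, 240.8]
tcp_rot: [-179.9, 0.0, 30.8]
ft_force: [0.6, 0.2, -5.8]
finger_gap: 20.5
grip_force: 93.6
```

```bash
python3 - <<'E'
from bar import *
from scipy.optimize import least_squares
st()
bar("scene",zr=(230,340))
for n in("wrist","scene"):
    p,d,W=cloud(n)
    for nm,zr,r,R0 in (("socket",(132,174),30,38),("shaft",(190,270),11,20)):
        m=(W[...,2]>zr[0])&(W[...,2]<zr[1])&(np.hypot(W[...,0]-460,W[...,1]+236)<R0)&(d>0); q=W[m]
        if m.sum()<30: continue
        f=least_squares(lambda c:np.hypot(q[:,0]-c[0],q[:,1]-c[1])-r,[460,-236],loss="soft_l1"); print(n,nm,m.sum(),f.x.round(1),"res",np.median(np.abs(f.fun)).round(2))
    m=(np.abs(W[...,2]-82)<3)&(np.hypot(W[...,0]-460,W[...,1]+236)<48)&(d>0); q=W[m][:,:2].astype(np.float32); print(n,"rim",m.sum(),cv2.minEnclosingCircle(q) if len(q) else None)
E
```

```text
t 35.9 tcp [ 458.6 -235.5  240.8] rpy [-179.9    0.    30.8] F [ 0.6  0.2 -5.8] M [-0.04 -0.    0.01] gap 20.5 grip 93.6 j [-33.  -6.  95.   0.  92.  26.]
scene 137 z top 305.2 centre [ 461.8 -231.8] size [115.1  21.5] yaw 31.0
wrist socket 35 [ 458.9 -234.2] res 0.11
wrist rim 660 ((460.02685546875, -235.6805877685547), 41.89531707763672)
scene socket 205 [ 458.7 -237. ] res 1.34
scene shaft 164 [ 459.  -236.4] res 1.74
scene rim 76 ((463.10113525390625, -234.75064086914062), 43.98147964477539)
```

>>> apply_moves --pt "0.9 0.5 10 0 0 0" --pt "0 0 12 0 0 0" --pt "0 0 12 0 0 0" --pt "0 0 12 0 0 0" --pt "0 0 10 0 0 0"

```text
time: 36.67
tool_pos: [459.6, -235.8, 184.3]
tcp_rot: [-180.0, 0.0, 30.8]
ft_force: [0.3, 1.1, -7.0]
finger_gap: 20.2
grip_force: 93.7
```

>>> apply_moves --pt "0 0 10 0 0 0" --pt "0 0 10 0 0 0" --pt "0 0 10 0 0 0" --pt "0 0 8 0 0 0" --pt "0 0 5 0 0 0"

```text
time: 37.3
tool_pos: [459.7, -235.9, 141.9]
tcp_rot: [-180.0, 0.0, 30.8]
ft_force: [0.3, -0.2, -6.8]
finger_gap: 20.2
grip_force: 93.6
```

>>> apply_moves --pt "0 0 4 0 0 0" --pt "0 0 3 0 0 0" --pt "0 0 2 0 0 0" --pt "0 0 2 0 0 0" --pt "0 0 1.5 0 0 0"

```text
time: 37.92
tool_pos: [459.9, -236.0, 130.0]
tcp_rot: [180.0, -0.0, 30.8]
ft_force: [-0.6, 0.7, -6.2]
finger_gap: 20.2
grip_force: 93.6
```

>>> apply_moves --pt "0 0 1.2 0 0 0" --pt "0 0 1 0 0 0" --pt "0 0 1 0 0 0" --pt "0 0 0.5 0 0 0" --pt "0 0 0.3 0 0 0"

```text
time: 38.55
tool_pos: [459.9, -236.0, 126.0]
tcp_rot: [180.0, 0.0, 30.8]
ft_force: [-0.7, -0.3, -7.3]
finger_gap: 20.4
grip_force: 93.6
```

>>> apply_moves --pt "0 0 0.4 0 0 0" --pt "0 0 0.4 0 0 0" --pt "0 0 0.3 0 0 0" --pt "0 0 0 0 0 0" --pt "0 0 0 0 0 0"

```text
time: 39.17
tool_pos: [459.9, -236.0, 125.0]
tcp_rot: [180.0, -0.0, 30.8]
ft_force: [-0.1, -0.7, -4.9]
finger_gap: 20.9
grip_force: 94.0
```

>>> apply_moves --pt "0 0 0.4 0 0 0" --pt "0 0 0.2 0 0 0" --pt "0 0 0 0 0 0" --pt "0 0 0 0 0 0" --pt "0 0 0 0 0 0"

```text
time: 39.8
tool_pos: [460.2, -236.3, 124.9]
tcp_rot: [180.0, -0.0, 30.8]
ft_force: [-2.1, 0.5, 4.6]
finger_gap: 20.6
grip_force: 95.3
```

>>> apply_moves --pt "0 0 0 0 0 0" --pt "0 0 0 0 0 0" --pt "0 0 0 0 0 0" --pt "0 0 0 0 0 0" --pt "0 0 0 0 0 0" --fingers 48

```text
time: 40.42
tool_pos: [459.9, -236.0, 124.3]
tcp_rot: [180.0, -0.0, 30.8]
ft_force: [1.0, 0.3, -0.5]
finger_gap: 48.3
grip_force: 0.0
```

>>> apply_moves --pt "0 0 -8 0 0 0" --pt "0 0 -16 0 0 0" --pt "0 0 -25 0 0 0" --pt "0 0 -25 0 0 0" --pt "0 0 -25 0 0 0"

```text
time: 41.05
tool_pos: [460.2, -236.2, 225.7]
tcp_rot: [179.9, -0.0, 30.8]
ft_force: [-1.1, -0.5, -0.5]
finger_gap: 48.3
grip_force: 0.0
```

```bash
python3 - <<'E'
from bar import *
st(); bar("scene"); bar("top"); plan([487,-57,215],33,5)
E
```

```text
t 41.05 tcp [ 460.2 -236.2  225.7] rpy [179.9  -0.   30.8] F [-1.1 -0.5 -0.5] M [-0.    0.04 -0.03] gap 48.3 grip 0.0 j [-33.  -6.  96.   0.  90.  26.]
scene 211 z top 189.8 centre [ 461.5 -233.4] size [119.3  24.1] yaw 30.9
top 120 z top 189.2 centre [ 457.3 -236.8] size [97.3 19.4] yaw 32.2
[22.8, -28.4, 2.6, 0, 0, -0.0077],[23.0, -28.2, 2.6, 0, 0, -0.0077],[23.2, -28.0, 2.6, 0, 0, -0.0077],[23.4, -27.8, 2.6, 0, 0, -0.0077],[23.6, -27.7, 2.6, 0, 0, -0.0077],
```

The extension stands upright in its holder, bar top at 188–190. Now a check of the nut and clamp from the same viewpoint as before.

>>> apply_moves --pt "23 -28.5 2 0 0 -0.008" --pt "23 -28 2 0 0 -0.008" --pt "23 -28 2 0 0 -0.008" --pt "23.5 -28 2 0 0 -0.008" --pt "23.5 -27.5 2 0 0 -0.008"

```text
time: 41.78
tool_pos: [484.9, -54.7, 213.1]
tcp_rot: [180.0, -0.0, 33.1]
ft_force: [0.5, -0.1, -0.5]
finger_gap: 48.3
grip_force: 0.0
```

```bash
cp w3.npz w3a.npz; python3 - <<'E'
from h import *
st()
T=wpose();p,d=eyes.snapshot("wrist");np.savez("w3.npz",p=p,d=d,T=T)
for n in("wrist","scene","top"):
    if n!="wrist": eyes.snapshot(n)
    for t in ["clamp_pivot","clamp_knob","extension_bar"]: print(n,t,[(np.round(r["xyz"],1).tolist(),round(r["confidence"],2)) for r in models.place_of(t,n)][:1])
E
python3 nut.py
python3 - <<'E'
# fixture yaw from boss-small boss axis/plate edges: knob & plate from depth
from h import *
K=eyes.get_calibration("wrist")["intrinsics"]
for f in ("w3a.npz","w3.npz"):
    z=np.load(f);p,d,T=z["p"],z["d"],z["T"];v,u=np.mgrid[0:420,0:560]
    W=(np.stack([(u-K[0,2])/K[0,0]*d,(v-K[1,2])/K[1,1]*d,d,d*0+1],-1)@T.T)[...,:3]
    m=(np.abs(W[...,2]-65)<2)&(np.hypot(W[...,0]-535,W[...,1]-90)<40)&(d>0); print(f,"small boss",m.sum(),cv2.minEnclosingCircle(W[m][:,:2].astype(np.float32)))
    m=(W[...,2]>126)&(W[...,2]<134)&(np.hypot(W[...,0]-503,W[...,1]-94)<25)&(d>0); print("knob top",m.sum(),W[m].mean(0).round(1))
    m=(np.abs(W[...,2]-80)<2)&(np.hypot(W[...,0]-535,W[...,1]-90)<60)&(d>0); q=W[m][:,:2]; print("arm dir",np.degrees(np.arctan2(*np.linalg.svd(q-q.mean(0),full_matrices=False)[2][0][::-1]))%180)
E
```

```text
t 41.77 tcp [484.9 -54.7 213.1] rpy [180.   -0.   33.1] F [ 0.5 -0.1 -0.5] M [-0.02 -0.01  0.02] gap 48.3 grip 0.0 j [-12. -11. 101.   0.  89.  44.]
wrist clamp_pivot []
wrist clamp_knob [([505.3, 90.0, 100.4], 0.77)]
wrist extension_bar []
scene clamp_pivot [([589.2, 75.2, 109.8], 0.66)]
scene clamp_knob [([504.8, 94.2, 106.5], 0.8)]
scene extension_bar [([460.2, -237.5, 177.5], 0.66)]
top clamp_pivot [([584.9, 82.7, 103.8], 0.57)]
top clamp_knob [([503.8, 95.9, 106.3], 0.54)]
top extension_bar [([461.8, -237.8, 177.5], 0.7)]
rim 7121 120.3454939689828 ((512.5411376953125, -39.1379508972168), 49.76931381225586)
ring centre [512.66666667 -39.16666667]
nut pts 1447 [492.29243512 -61.65864751  26.2882143 ] [532.68083061 -16.54068206  54.71650187] 51.26869939111006
nut (np.float64(1.4566025837829217), array([512.38848157, -39.35651896,  31.72047009,   0.75347798]))
0 2.7; 5 2.687; 10 2.611; 15 2.456; 20 2.216; 25 1.883; 30 1.508; 35 1.597; 40 1.999; 45 2.325; 50 2.539; 55 2.668; w3a.npz small boss 2100 ((533.911376953125, 82.81957244873047), 33.29845428466797)
knob top 1162 [501.6  93.8 130. ]
arm dir 167.16750571659844
w3.npz small boss 2148 ((534.06787109375, 82.70597839355469), 33.182403564453125)
knob top 1172 [501.6  93.8 130. ]
arm dir 167.0724481287294
```

View pics/nut.png

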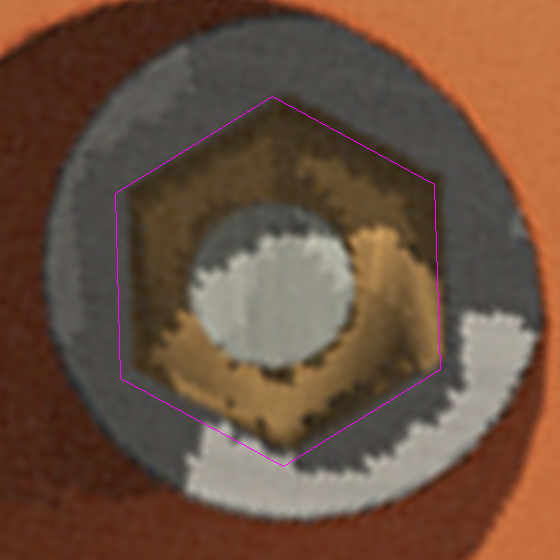

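The knob reads at the closed position: bore to knob gives fixture yaw −10.3°, the same as bore to pivot. The nut now has its corner at 31.7°, 62.7° on from the start, and it met 1.7 N·m at the stop. The extension is back in its holder, so I'll hand in.

```bash
python3 -c "
from bench import job
print(job.hand_in())"
```

```text
the job is handed in; nothing more can be done
None
```

The job is handed in (no verdict came back): the clamp is closed, the nut is turned to its stop (1.7 N·m felt there), and the red extension stands upright and released in its own holder, all in about 42 s; the finger tips sit about 38 mm behind the stated TCP, so the first clamp swing missed the knob and I redid it lower.

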